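# Pull the wrong ink from the coder's spares case

### The job

Open the dark case of spare ink cartridges until its lid stands open by itself, check the contents against the layout card inside the lid (colour marks before the pockets repeat it), and take out the cartridge that does not belong there. Stand it gently on the floor of the rack lane marked with its own colour, lengthwise and upright like stock, never tipping it over or dropping it; the lanes leave no room for fingers at its broad sides, so first set it down upright on the bare bench and grip it afresh by its ends. Leave the lid open for the refill, and leave the other cartridges and the things on the bench where they are.

Things in the scene. Friction and masses are not known exactly. Their poses are not given: they have to be found in the camera images.
- case: dark plastic case, 150 mm deep (its x), 300 mm wide (its y), 66 mm high without its lid, fixed; origin: centre of its underside, -x is its front. Grey foam holds four cartridges in a row at x = 0, y = -99, -33, +33 and +99 mm, long sides along x, undersides 9 mm and tops 61 mm above the bench. Card and marks: y = -99 is for yellow (cleaning), the others for blue.
- case_row (a point): middle of the row of pockets, on their floor (9 mm above the bench). Foam 58 mm high stands 2 mm from both narrow ends of each cartridge: no finger fits there. Beside the broad sides there are 36 mm to the neighbour (32 mm to the case wall at the ends of the row), open down to foam ribs 21 mm above the bench.
- lid (a joint): angle of the case's lid: 0 shut, grows as its front edge swings up and back about the hinge at the case's far (+x) edge; 1.57 upright, stop at 1.92. Starts up to 0.2 ajar. A stiff hinge (0.28 N m; lid 0.22 kg) holds it wherever it is left. Lid 152 x 304 mm, 17 mm thick, layout card on its underside.
- case_hinge (a point): middle of the lid's hinge axis (the axis runs along the case's y): 75 mm behind the case's centre, 66 mm above the bench. Fixed to the case.
- lid_grip (a point): middle of the round bar of the bow handle on top of the lid: bar 10 mm thick, 88 mm long along the case's y, its axis 32 mm above the lid's top face; 134 mm before and 49 mm above the hinge axis when shut. It swings with the lid.
- cart_red: coder ink cartridge, an upright block 56 mm long (its x), 30 mm wide (its y) and 52 mm high, black with a red cap and side label; about 0.11 kg. Origin: centre of its underside, z up. Starts in one of the three pockets marked blue.
- cart_yellow: coder ink cartridge, an upright block 56 mm long (its x), 30 mm wide (its y) and 52 mm high, black with a yellow cap and side label; about 0.11 kg. Origin: centre of its underside, z up. In the pocket marked yellow.
- cart_blue_1: coder ink cartridge, an upright block 56 mm long (its x), 30 mm wide (its y) and 52 mm high, black with a blue cap and side label; about 0.11 kg. Origin: centre of its underside, z up. In a pocket marked blue.
- cart_blue_2: coder ink cartridge, an upright block 56 mm long (its x), 30 mm wide (its y) and 52 mm high, black with a blue cap and side label; about 0.11 kg. Origin: centre of its underside, z up. In a pocket marked blue.
- spare_blue: coder ink cartridge, an upright block 56 mm long (its x), 30 mm wide (its y) and 52 mm high, black with a blue cap and side label; about 0.11 kg. Origin: centre of its underside, z up. Stock standing in the blue lane.
- lane_red: lane of the stock rack marked red, open at the top, fixed; x along it. Inside 130 mm long, 44 mm wide (y); floor top 4 mm above the origin (centre of the underside); walls 3 mm thick rise 68 mm over the floor, front (-x) lip 20 mm. Empty. A cartridge stands in it lengthwise, 7 mm from each side wall (no room for a finger), 16 mm below the wall tops; fingers fit only at its ends.
- lane_blue: lane of the stock rack marked blue, open at the top, fixed; x along it. Inside 130 mm long, 44 mm wide (y); floor top 4 mm above the origin (centre of the underside); walls 3 mm thick rise 68 mm over the floor, front (-x) lip 20 mm. Holds the spare blue cartridge. The lanes stand side by side, 54 mm between centres, either one on the left.
- rack: dark steel base plate 180 x 120 x 4 mm under both lanes, fixed; x along the lanes. Origin: centre of its underside on the bench. The lanes' origins lie 4 mm above the bench.
- tape_roll: roll of brown tape lying flat, 94 mm across, 48 mm high, loose bystander; origin: centre of its underside.
- pen: slim red pen, 145 mm long (its y), 12 mm wide, 9 mm high, lying, loose bystander; origin: centre of its underside.
- label_roll: white label roll lying flat, 77 mm across, 40 mm high, loose bystander; origin: centre of its underside.
- marker_red: white marker pen with a red cap, 121 mm long (its y), 18 mm high, lying, loose bystander; origin: centre of its underside.

How it is judged:
On the way, in this order (a step that is already met when the one before it is completed fails the run):
1. the lid is swung open to about upright or beyond (over 1.4 rad) (value of joint lid above 1.4 rad), for 0.2 s.
2. the red cartridge stands let go on the bench (upright, underside within 5 mm of the bench top), to be gripped afresh (height (world z) of cart_red below 0.005 m and angle between cart_red's own z axis and vertical below 0.15 rad and contact force between cart_red and the fingers below 0.05 N), for 0.2 s.
At the end, for the whole second after the job is handed in: The lid is still open (over 1.4 rad); the red cartridge stands upright (within 0.12 rad) and at rest on the floor of the red lane, wholly between its walls and lengthwise (within 0.4 rad) (value of joint lid above 1.4 rad and x of cart_red in the frame of lane_red between -0.045 and 0.045 m and y of cart_red in the frame of lane_red between -0.015 and 0.015 m and z of cart_red in the frame of lane_red between -0.001 and 0.01 m and angle between cart_red's own z axis and vertical below 0.12 rad and angle between the x axis of cart_red and the x axis of lane_red, either way round below 0.4 rad and linear speed of cart_red below 0.02 m/s); the robot touches nothing.
It fails at once if the red cartridge is tipped more than 0.6 rad (angle between cart_red's own z axis and vertical above 0.6 rad).
It fails at once if the red cartridge is dropped or thrown (over 0.5 m/s while no finger touches it, a fall of over 1 cm) (linear speed of cart_red above 0.5 m/s and contact force between cart_red and the fingers below 0.05 N).
It fails at once if another cartridge is displaced by more than 2 cm (the spare in its lane 3 cm) (distance of any of cart_yellow, cart_blue_1, cart_blue_2 from where it was at the start of the episode above 0.02 m or distance of spare_blue from where it was at the start of the episode above 0.03 m).
It fails at once if a bystander is pushed more than 3 cm (distance of any of tape_roll, pen, label_roll, marker_red from where it was at the start of the episode above 0.03 m).
It also fails if it takes over 67 s, if anything falls off the work surface, if the arm or the gripper's body presses on something with over 40 N, if the wrist force passes 120 N, or if a joint passes its speed limit or range.

### The arm

A 6-joint arm with a two-finger parallel gripper is mounted at the origin on a cart in front of the work surface, level with it; the furniture and walls round the work are solid. World frame = base frame: x ahead of the robot, y to its left, z up, the work surface at z = 0. Lengths are in m, angles in rad, forces in N, time in s.
With the tool pointing down it reaches from about 0.4 to 0.825 m from the base axis. Payload 7 kg.
Tool frame: the origin (TCP) lies on the centre line of the jaws, within the pads' length; the fingertips stand 19 mm ahead of it and the grasp point (between the pads) is the TCP; z points along the fingers, y is the line along which they close (so a half turn about z gives the same grasp; the last joint's range is limited). The gripper opens to 88 mm and grips with 3 to 60 N. Pads are 19 mm wide; open, the fingers measure 130 mm over their backs; the gripper's body (78 mm by 193 mm) begins 47 mm behind the grasp point.
Start: joints at [1.576, 0.359, 0.012, 0, -1.224, -0.288], TCP at [0.188, 0.648, 0.246] pointing down, gripper open.
Joint ranges: [-3.07, 3.07], [-1.43, 2.12], [-1.02, 1.25], [-3.03, 1.67], [-3.05, -0], [-3.03, 3.03]. Speed limits (rad/s): [2.39, 2.39, 3.01, 3.14, 3.14, 3.14].

### API

Orientations are given as [roll, pitch, yaw] about the fixed x, y, z axes, in that order (R = Rz(yaw) Ry(pitch) Rx(roll)).
In Python, from station import arm, imaging, models gives the robot as it stands.
- The arm moves only by the tool play_rows, never from a script. Its arguments are lists of equal length, an entry for each row: "travel": the shift along the tool's x, y, z in units of 25 mm (1.0 is 25 mm), a list of three; "twist": the turn about the tool's z in units of 0.15 rad (1.0 is 0.15 rad). A call has 1 to 8 rows; each row shifts and turns the commanded pose from where the row before left it, along the tool's axes as they then stand; what a row does not reach is not made up. A row lasts 1/8 s, in which the tool goes at most 62.5 mm and 10.7 degrees, less where a joint would pass 70% of its speed; a pose out of reach is approached as far as the arm can. A call with a number of a shift or a turn outside -1 to 1 is refused whole. A call with a gripper value outside its range is refused whole. "fingers" is the opening, from 0 (shut) to 1 (fully open), set as the call begins (left out, the last holds). The fingers move at their own pace and stop on an object; "newtons" is the grip in N (left out, the last holds). Time passes only in rows, so rows that do not move let the fingers close. It gives the time, the measured TCP pose, the force, the opening and the grip force at its end, in the units of the state.
- arm.get_state(): the state, without advancing time (a new reading comes with each control period).
- imaging.grab_frame(name): name is "side" or "top"; returns a dict with "pixels" (384x512x3 uint8, red, green, blue), "fx", "fy", "cx", "cy" (pixels), "distortion" ([k1, k2, p1, p2, k3] as OpenCV has them; the pictures are not rectified), "R" (3x3) and "t" (3): a world point X has camera coordinates R X + t. Camera axes: x right, y down, z forward; pixel columns grow to the right and rows downward; lengths in m; the calibration is good to about 2 mm. A picture is of the moment at which its call begins. There is no depth.
- arm.job_done(): hands the job in; it is judged then, once.
Trained networks look in the newest picture that a camera, given by its name, has taken for a name from the list of things; names that differ only in an ending like _2 or _b are one class to them, and where a whole thing is asked for, a point or a joint stands for the part that bears it (a point fixed in the world has none). Each returns a list of dicts, best first, with "confidence" (0 to 1); they miss things now and then, are a little off and sometimes report something else, mostly with a low value. They report only what shows in the picture. A call takes as long as a camera call.
- models.boxes_of(name, camera): "extent" ([centre column, centre row, width, height] in pixels, round what is visible of it).
- models.silhouettes(name, camera): "pixels" (384x512 bool, what is visible of it) and "extent" ([centre column, centre row, width, height] in pixels, round what is visible of it).
The state is a dict: "t": time; "q": joint angles; "qd": joint speeds; "joint_efforts": joint torques, N m; "eef_pos": TCP position; "ee_rot": TCP orientation; "force": force on the tool from outside, world axes, zero at the start; "moment": the same for the moment, N m; "width": finger opening in m; "gripper_force": force on a finger pad.
Only numpy, scipy, OpenCV 4.12 (cv2) and the standard library are available. Lean on these libraries where they do the work, as an engineer would, in place of code of your own. Each camera call takes 0.05 s, during which the arm holds its last target. There are 200 camera calls.

## Working session

There is one attempt and no reset: what is moved stays moved. The work goes in short steps, Python scripts to look and compute and a tool call to move; the robot and the scene stay as the last step left them, time stands still between calls to the robot, and variables do not carry over. Pictures are saved under pics/ and viewed, at most 13 in all, crops included, and the job is handed in when it is done.

Besides the shell and the picture viewer there is one more tool, called after ">>>" as a command line: name --pt "numbers of a row" for each row, then --argument value for the rest. play_rows: Moves the arm, as the interface text tells. Shifts and turns lie within -1 to 1; 1 stands for 25 mm of shift or 0.15 rad of turn. Its arguments: {"type":"object","properties":{"travel":{"type":"array","items":{"type":"array","items":{"type":"number"}}},"twist":{"type":"array","items":{"type":"number"}},"fingers":{"type":"number"},"newtons":{"type":"number"}},"required":["travel","twist"]}

```bash
ls; mkdir -p pics
python3 - <<'E'
from station import arm, imaging, models
import cv2
s=arm.get_state();print({k:s[k] for k in('t','eef_pos','ee_rot','width')})
for c in('side','top'):
    f=imaging.grab_frame(c);cv2.imwrite(f'pics/{c}0.png',f['pixels'][:,:,::-1])
    print(c,f['fx'],f['cx'],f['cy'],f['distortion'],f['R'],f['t'])
    for n in('case','lid','lid_grip','lane_red','lane_blue','rack','spare_blue','tape_roll','pen','label_roll','marker_red'):
        print(n,[( [round(float(v)) for v in d['extent']],round(d['confidence'],2)) for d in models.boxes_of(n,c)[:2]])
E
```

```text
pics
{'t': 0.0, 'eef_pos': array([0.18822549, 0.64778651, 0.24463037]), 'ee_rot': array([ 3.13998045e+00, -1.07712079e-04, -2.82911280e-01]), 'width': 0.08731255685165949}
side 373.42418179677395 255.77180911910423 191.36586500881913 [-0.05606431  0.          0.          0.          0.        ] [[ 0.99909365  0.03846951 -0.01822012]
 [ 0.00679288 -0.5666517  -0.82392943]
 [-0.04202062  0.82305889 -0.56639944]] [-0.59293866  0.15486033  1.03034569]
case [([232, 189, 61, 78], 0.87)]
lid [([231, 179, 52, 60], 0.66)]
lid_grip [([230, 178, 57, 63], 0.73)]
lane_red [([220, 323, 76, 62], 0.83)]
lane_blue [([231, 301, 66, 51], 0.96)]
rack [([233, 300, 64, 48], 0.38)]
spare_blue [([244, 299, 26, 17], 0.73)]
tape_roll [([207, 154, 20, 20], 0.95)]
pen [([302, 307, 44, 34], 0.59)]
label_roll [([308, 240, 13, 26], 0.55)]
marker_red [([245, 298, 27, 20], 0.64), ([182, 253, 8, 33], 0.56)]
top 399.59778477913653 259.06673672073583 189.98215352167105 [-0.13578522  0.          0.          0.          0.        ] [[ 0.02766998 -0.99945302  0.01811168]
 [-0.98434727 -0.03039766 -0.17359849]
 [ 0.17405409 -0.01302471 -0.98464995]] [0.10028998 0.58029722 1.35589981]
case [([222, 206, 90, 52], 0.84)]
lid [([221, 206, 89, 44], 0.82), ([220, 204, 92, 49], 0.4)]
lid_grip [([220, 206, 92, 49], 0.89)]
lane_red [([364, 205, 22, 39], 0.74)]
lane_blue [([348, 199, 31, 37], 0.59)]
rack [([347, 207, 32, 50], 0.73)]
spare_blue [([350, 194, 13, 15], 0.71)]
tape_roll [([151, 240, 32, 21], 0.57), ([288, 144, 18, 22], 0.22)]
pen [([344, 163, 20, 24], 0.47), ([222, 204, 90, 41], 0.44)]
label_roll [([289, 145, 18, 22], 0.92)]
marker_red [([295, 243, 27, 7], 0.57)]
```

Run:
```python
import cv2,numpy as np
a=cv2.imread('pics/side0.png')[120:384,130:390];b=cv2.imread('pics/top0.png')[110:300,110:400]
cv2.imwrite('pics/c_side.png',cv2.resize(a,None,fx=2.27,fy=2.27,interpolation=3))
cv2.imwrite('pics/c_top.png',cv2.resize(b,None,fx=2.75,fy=2.75,interpolation=3))
```

```text
(no output)
```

View pics/c_side.png

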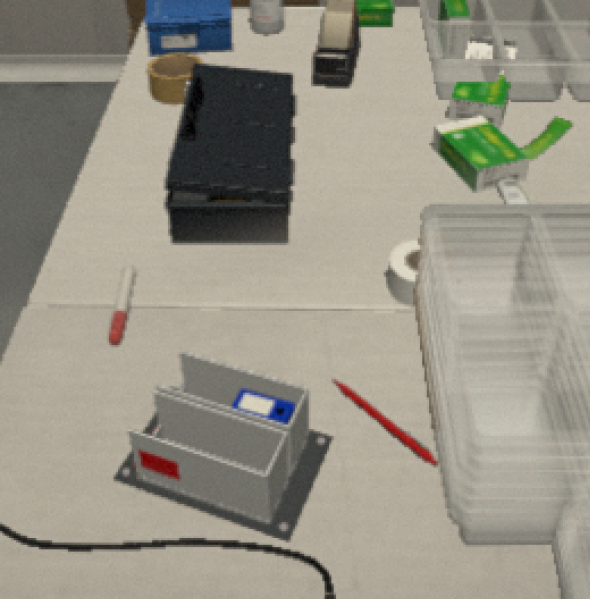

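View pics/c_top.png

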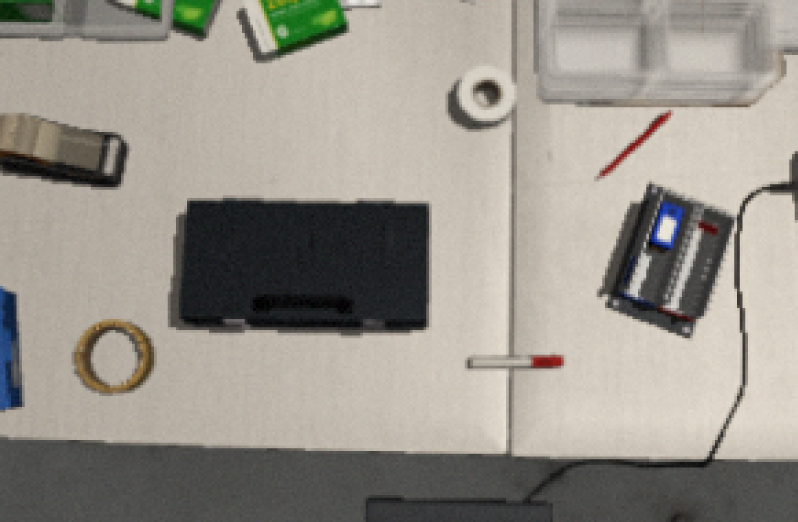

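The side view shows the case with its lid slightly ajar (crop about 170-295, 65-240), its front to the left. The red lane is the nearer one (mark at crop 160,465), and the blue lane holds the spare. In the top view the handle bar is at crop (253-352, 303) and the rack is turned about -0.35 rad. I'll fit poses to corners from both views.

```bash
cat > h.py <<'E'
import numpy as np,cv2
from scipy.optimize import least_squares
from scipy.spatial.transform import Rotation as Ro
from station import arm, imaging, models
def proj(f,X):
    K=np.array([[f['fx'],0,f['cx']],[0,f['fy'],f['cy']],[0,0,1]])
    return cv2.projectPoints(np.atleast_2d(np.float64(X)),cv2.Rodrigues(np.array(f['R']))[0],np.float64(f['t']),K,np.float64(f['distortion']))[0][:,0]
def place(p,P): # p: x,y,yaw
    P=np.atleast_2d(np.float64(P));c,s=np.cos(p[2]),np.sin(p[2])
    return np.c_[p[0]+c*P[:,0]-s*P[:,1],p[1]+s*P[:,0]+c*P[:,1],P[:,2]]
def lidpts(th,L): # relative to hinge, shut coordinates -> case frame
    L=np.atleast_2d(np.float64(L));c,s=np.cos(th),np.sin(th)
    return np.c_[.075+c*L[:,0]+s*L[:,2],L[:,1],.066-s*L[:,0]+c*L[:,2]]
def fitp(fun,obs,x0):
    # obs: list of (frame, model pts fn arg, px)
    r=lambda p:np.concatenate([(proj(f,fun(p,k))-px).ravel() for f,k,px in obs])
    o=least_squares(r,x0,loss='soft_l1',diff_step=1e-5);return o.x,r(o.x).reshape(-1,2)
def toolmove(dw): # world shift -> tool units of 25 mm
    return Ro.from_euler('xyz',arm.get_state()['ee_rot']).inv().apply(dw)/.025
E
cat > m1.py <<'E'
from h import *
S=imaging.grab_frame('side');T=imaging.grab_frame('top')
cs=lambda *p:np.array(p)/2.27+[130,120]-.28
ct=lambda *p:np.array(p)/2.75+[110,110]-.32
# case: lid top corners
lc=np.array([[-.151,-.152,.017],[-.151,.152,.017],[.001,.152,.017],[.001,-.152,.017]])
bar=np.array([[-.134,.044,.049],[-.134,-.044,.049]])
body=np.array([[-.075,-.150,0],[.075,-.150,0]])
def fun(p,k):
    if isinstance(k,str):return place(p,body)
    return place(p,lidpts(p[3],k))
obs=[(T,lc,ct([428,328],[183,320],[187,200],[429,205])),(T,bar,ct([253,303],[352,305])),
 (S,lc,cs([168,188],[192,65],[294,74],[293,195])),(S,'b',cs([172,240],[288,242]))]
p,r=fitp(fun,obs,[.65,.2,0,.1]);print('case',p.round(4),r.round(1).tolist())
print('grip',fun(p,[[-.134,0,.049]]).round(4),'hinge',place(p,[.075,0,.066]).round(4))
pl=np.array([[.09,.06,.004],[.09,-.06,.004],[-.09,-.06,.004],[-.09,.06,.004]])
f2=lambda p,k:place(p,k)
obs=[(T,pl,ct([650,183],[733,218],[690,337],[605,303])),(S,pl[1:3],cs([290,538],[115,478])) if 0 else (S,pl[[1]],cs([290,538])),(S,pl[[2]],cs([115,478])),(S,pl[[0]],cs([332,437]))]
q,r=fitp(f2,obs,[.65,-.25,-.35]);print('rack',q.round(4),r.round(1).tolist());
print('red lane',place(q,[0,-.027,.008]).round(4))
import json;json.dump(dict(case=list(p),rack=list(q)),open('poses.json','w'))
out=[]
for f,o,k,(x,y,w,h) in((S,'s',3,(130,120,260,264)),(T,'t',2.75,(110,110,290,190))):
    im=cv2.resize(f['pixels'][y:y+h,x:x+w,::-1],None,fx=k,fy=k,interpolation=3)
    if k==3: im=cv2.resize(f['pixels'][y:y+h,x:x+w,::-1],None,fx=2.27,fy=2.27,interpolation=3);k=2.27
    def poly(P,c,cl=True):
        z=((proj(f,P)+.5-[x,y])*k);cv2.polylines(im,[np.int32(z*8)],cl,c,1,cv2.LINE_AA,3)
    poly(fun(p,lc),(0,255,255));poly(fun(p,bar),(0,255,0),False)
    poly(place(p,[[-.075,-.15,0],[.075,-.15,0],[.075,.15,0],[-.075,.15,0]]),(255,0,255))
    poly(place(q,pl),(0,255,255))
    for yy,c in((-.027,(0,0,255)),(.027,(255,0,0))):
        for s in(-1,1): poly(place(q,[[-.065,yy+s*.022,.076],[.065,yy+s*.022,.076]]),c,False)
        poly(place(q,[[-.028,yy-.015,.06],[.028,yy-.015,.06],[.028,yy+.015,.06],[-.028,yy+.015,.06]]),c)
    cv2.imwrite(f'pics/ov_{o}.png',im);out.append(im)
h=max(i.shape[0] for i in out)
im=np.hstack([np.pad(i,((0,h-i.shape[0]),(0,0),(0,0))) for i in out]);s=800/im.shape[1]
cv2.imwrite('pics/ov.png',cv2.resize(im,None,fx=s,fy=s,interpolation=cv2.INTER_AREA))
E
python3 m1.py
```

```text
case [0.5153 0.246  0.0172 0.0602] [[0.2, -1.7], [-1.0, -0.1], [-0.0, -0.1], [0.0, -0.8], [4.6, 0.1], [-4.7, -0.3], [-1.3, -0.6], [0.4, 1.6], [-0.6, -0.3], [-1.7, -1.1], [0.0, 1.6], [0.2, 0.7]]
grip [[0.4595 0.2451 0.123 ]] hinge [[0.5903 0.2473 0.066 ]]
rack [ 0.544  -0.2291 -0.3416] [[-0.2, -0.6], [-0.3, -1.7], [0.1, 0.6], [0.2, 1.1], [-0.2, 1.0], [-0.5, -0.5], [0.9, -0.3]]
red lane [[ 0.5349 -0.2545  0.008 ]]
```

View pics/ov_s.png

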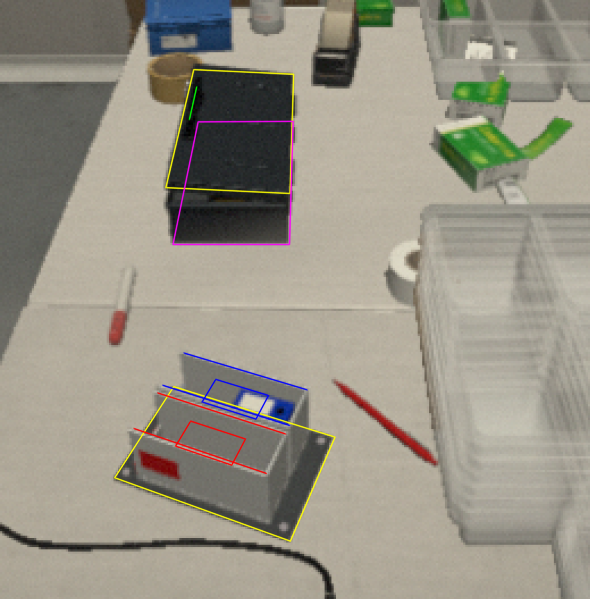

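The overlay matches the picture: the lid, case base, bar and rack outline all sit on their edges. The rack is at (0.544, -0.229) with yaw -0.342, and the handle bar is at (0.460, 0.245, 0.123). I'll turn the tool first so that it closes along x.

>>> play_rows --pt "0 0 0" --pt "0 0 0" --pt "0 0 0" --pt "0 0 0" --pt "0 0 0" --pt "0 0 0" --pt "0 0 0" --pt "0 0 0" --twist '[1, 1, 1, 1, 1, 1, 1, 0.5]' --fingers 0.6 --newtons 12

```text
t: 2.3
eef_pos: [0.1884, 0.6482, 0.2456]
ee_rot: [-3.142, -0.0, -1.411]
force: [0.4, -0.5, 0.7]
width: 0.0523
gripper_force: 0.0
```

Run:
```python
from h import *
s=arm.get_state();print(s['t'],s['eef_pos'],s['ee_rot'],s['q'],s['width'])
print('rows to above bar',toolmove(np.array([.4595,.245,.20])-s['eef_pos']))
# bystanders by top view on bench plane
T=imaging.grab_frame('top')
def onz(px,z):
    return least_squares(lambda a:(proj(T,[a[0],a[1],z])-px).ravel(),[.5,0]).x
for n,px in dict(mk1=(467,361),mk2=(563,361),pen1=(670,113),pen2=(598,178),lab=(485,97),tape=(115,357),spot=(500,255)).items():
    print(n,onz(np.array(px)/2.75+110,.01).round(3))
```

```text
2.3 [0.18839591 0.64816537 0.24556311] [-3.14156653e+00 -2.36366135e-06 -1.41137710e+00] [ 1.57606677e+00  3.58611002e-01  1.19090868e-02  2.78282164e-05
 -1.22409274e+00 -1.41665700e+00] 0.05234910859283812
rows to above bar [17.64357417 -8.14659144  1.8227787 ]
mk1 [0.402 0.038]
mk2 [ 0.405 -0.087]
pen1 [ 0.742 -0.232]
pen2 [ 0.649 -0.133]
lab [0.755 0.02 ]
tape [0.392 0.494]
spot [ 0.541 -0.003]
```

>>> play_rows --pt "0 0 0" --pt "1 -0.6 0" --pt "1 -0.6 0" --pt "1 -0.6 0" --pt "1 -0.6 0" --pt "1 -0.6 0" --pt "1 -0.6 0" --pt "1 -0.6 0" --twist '[0.95, 0, 0, 0, 0, 0, 0, 0]'

```text
t: 3.35
eef_pos: [0.2979, 0.4737, 0.2456]
ee_rot: [-3.142, 0.0, -1.55]
force: [-0.3, -0.6, -0.2]
width: 0.0523
gripper_force: 0.0
```

>>> play_rows --pt "1 -0.7 0" --pt "1 -0.7 0" --pt "1 -0.7 0" --pt "1 -0.7 0" --pt "1 -0.7 0" --pt "1 -0.7 0" --pt "1 -0.7 0.4" --pt "1 -0.7 0.4" --twist '[0, 0, 0, 0, 0, 0, 0, 0]'

```text
t: 4.35
eef_pos: [0.4417, 0.2765, 0.2255]
ee_rot: [-3.141, 0.001, -1.55]
force: [-0.1, 1.1, 0.3]
width: 0.0527
gripper_force: 0.0
```

>>> play_rows --pt "0.7 -0.4 0.5" --pt "0.6 -0.4 0.5" --pt "0 0 0" --pt "0 0 0" --twist '[0, 0, 0, 0]'

```text
t: 4.85
eef_pos: [0.4619, 0.2463, 0.2008]
ee_rot: [-3.141, 0.0, -1.55]
force: [-0.2, 0.3, 0.1]
width: 0.0528
gripper_force: 0.0
```

```bash
cat > look.py <<'E'
from h import *
import sys
# look.py name cam x y w h : crop, scaled to <=800x600
n,c,x,y,w,h=sys.argv[1],sys.argv[2],*map(int,sys.argv[3:7])
f=imaging.grab_frame(c);np.save(f'pics/{n}.npy',f['pixels'])
k=min(800/w,600/h);cv2.imwrite(f'pics/{n}.png',cv2.resize(f['pixels'][y:y+h,x:x+w,::-1],None,fx=k,fy=k,interpolation=3))
s=arm.get_state();print(s['t'],s['eef_pos'].round(4),s['ee_rot'].round(3),s['q'].round(2),s['force'].round(1),s['width'],'k',k)
print('tcp px',proj(f,s['eef_pos']),'tip',proj(f,s['eef_pos']-[0,0,.019]))
E
python3 look.py a1 side 160 110 170 130; python3 -c "
from h import *
print(toolmove(np.array([.4595,.245,.131])-arm.get_state()['eef_pos']))"
```

```text
4.9 [0.4618 0.2466 0.201 ] [-3.141  0.    -1.55 ] [ 0.87  0.14 -0.38  0.   -1.04 -0.84] [ 0.3 -0.2 -0.9] 0.052660482776207246 k 4.615384615384615
tcp px [[213.16433972 141.4482489 ]] tip [[213.68334699 147.17484747]]
[0.06255936 0.0947554  2.79843553]
```

View pics/a1.png

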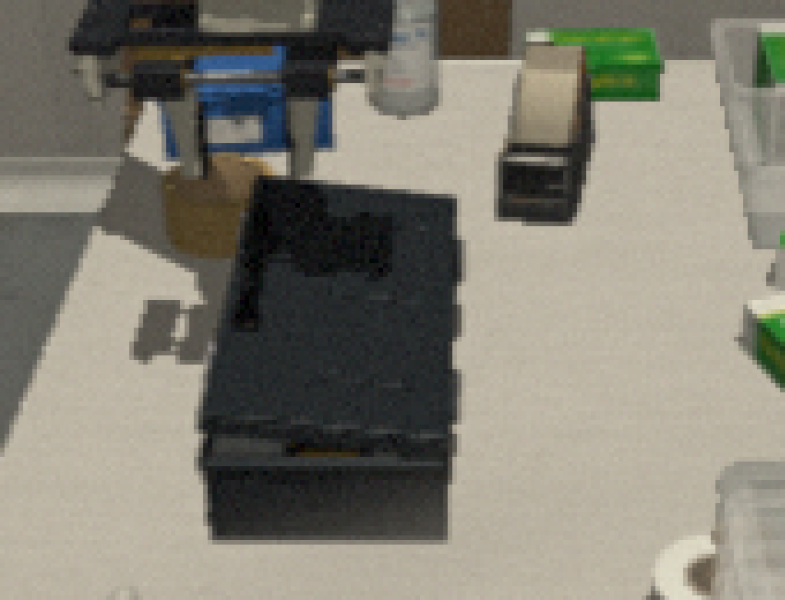

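The fingers (crop columns 190-300, row 170) straddle the bar's column (about 252). I'll go down and grip.

>>> play_rows --pt "0 0.1 0.7" --pt "0 0 0.7" --pt "0 0 0.7" --pt "0 0 0.5" --pt "0 0 0.2" --pt "0 0 0" --twist '[0, 0, 0, 0, 0, 0]'

```text
t: 5.65
eef_pos: [0.4592, 0.2463, 0.1306]
ee_rot: [3.142, -0.0, -1.55]
force: [1.0, 0.1, -0.8]
width: 0.0526
gripper_force: 0.0
```

>>> play_rows --pt "0 0 0" --pt "0 0 0" --pt "0 0 0" --pt "0 0 0" --pt "0 0 0" --pt "0 0 0" --twist '[0, 0, 0, 0, 0, 0]' --fingers 0 --newtons 12

```text
t: 6.4
eef_pos: [0.4627, 0.2464, 0.1309]
ee_rot: [-3.136, 0.001, -1.55]
force: [21.3, -5.2, -12.9]
width: 0.0095
gripper_force: 12.0
```

Run:
```python
from h import *
s=arm.get_state();print(s['eef_pos'].round(4),s['ee_rot'].round(3),s['force'].round(1),s['width'],s['gripper_force'])
```

```text
[0.4627 0.2464 0.1309] [-3.136e+00  1.000e-03 -1.550e+00] [ 21.3  -5.2 -12.9] 0.009499660912038386 12.019664403051138
```

Run:
```python
import numpy as np
th=np.linspace(.06,1.56,25);ph=th+.3507
x=-.1427*np.cos(ph);z=.1427*np.sin(ph)
print(np.c_[-np.diff(x),-np.diff(z)].round(4)/.025)
```

```text
[[-0.152 -0.324]
 [-0.172 -0.312]
 [-0.192 -0.3  ]
 [-0.208 -0.288]
 [-0.228 -0.276]
 [-0.244 -0.26 ]
 [-0.26  -0.244]
 [-0.276 -0.228]
 [-0.288 -0.208]
 [-0.3   -0.192]
 [-0.312 -0.172]
 [-0.324 -0.152]
 [-0.332 -0.132]
 [-0.34  -0.112]
 [-0.344 -0.088]
 [-0.352 -0.068]
 [-0.352 -0.044]
 [-0.356 -0.024]
 [-0.356 -0.   ]
 [-0.356  0.02 ]
 [-0.356  0.044]
 [-0.352  0.064]
 [-0.344  0.088]
 [-0.34   0.108]]
```

>>> play_rows --pt "-0.14 -0.14 0" --pt "0 -0.15 -0.32" --pt "0 -0.17 -0.31" --pt "0 -0.19 -0.3" --pt "0 -0.21 -0.29" --pt "0 -0.23 -0.28" --pt "0 -0.24 -0.26" --pt "0 -0.26 -0.24" --twist '[0, 0, 0, 0, 0, 0, 0, 0]'

```text
t: 7.4
eef_pos: [0.4991, 0.249, 0.1784]
ee_rot: [3.14, -0.003, -1.552]
force: [10.0, -3.5, -17.1]
width: 0.0094
gripper_force: 12.0
```

>>> play_rows --pt "0 -0.36 -0.14" --pt "0 -0.29 -0.21" --pt "0 -0.3 -0.19" --pt "0 -0.31 -0.17" --pt "0 -0.32 -0.15" --pt "0 -0.33 -0.13" --pt "0 -0.34 -0.11" --pt "0 -0.34 -0.09" --twist '[0, 0, 0, 0, 0, 0, 0, 0]'

```text
t: 8.4
eef_pos: [0.5625, 0.25, 0.2098]
ee_rot: [3.138, -0.003, -1.551]
force: [-1.5, -6.2, -0.3]
width: 0.0094
gripper_force: 12.0
```

>>> play_rows --pt "0.04 -0.35 -0.07" --pt "0 -0.35 -0.04" --pt "0 -0.36 -0.02" --pt "0 -0.36 0" --pt "0 -0.36 0.02" --pt "0 -0.35 0.04" --pt "0 -0.35 0.06" --pt "0 -0.34 0.08" --twist '[0, 0, 0, 0, 0, 0, 0, 0]'

```text
t: 9.4
eef_pos: [0.6338, 0.251, 0.2078]
ee_rot: [3.139, -0.002, -1.551]
force: [-3.0, -5.8, -0.9]
width: 0.0095
gripper_force: 12.0
```

```bash
python3 look.py a2 side 160 90 190 142
```

```text
9.45 [0.6347 0.251  0.2074] [ 3.140e+00 -2.000e-03 -1.551e+00] [ 0.66  0.4  -0.02  0.   -1.16 -0.64] [ 0.4 -6.  -1.4] 0.009370640037282656 k 4.2105263157894735
tcp px [[271.8466999  138.80789989]] tip [[271.81067878 144.60034576]]
```

View pics/a2.png

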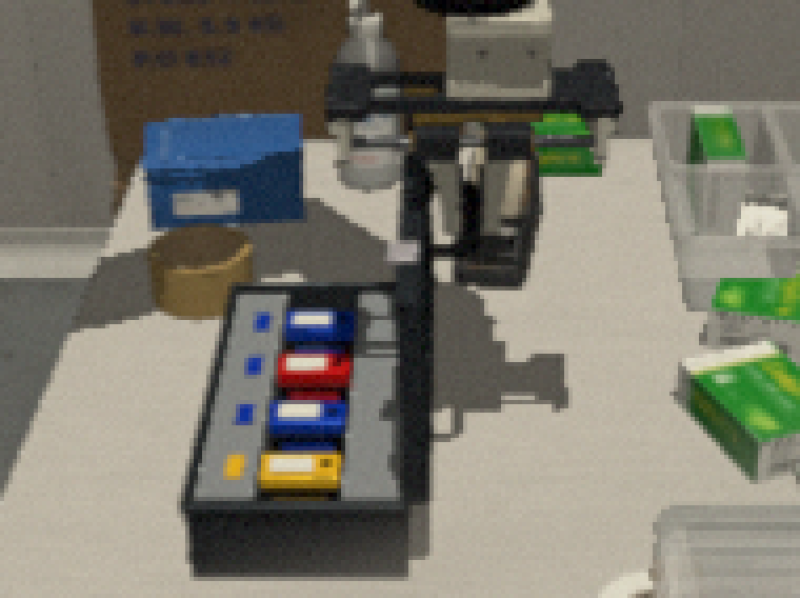

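The lid stands about upright (crop columns 400-430). The row from far to near is blue, red, blue, yellow, with marks blue, blue, blue, yellow. The red cartridge at crop (315,368) is the wrong one, in pocket y = +33 mm. I'll push the lid slightly further and release with a small opening.

>>> play_rows --pt "0 -0.3 0.09" --pt "0 -0.3 0.1" --pt "0 0 0" --pt "0 0 0" --twist '[0, 0, 0, 0]'

```text
t: 9.95
eef_pos: [0.6488, 0.2513, 0.2024]
ee_rot: [3.139, -0.002, -1.551]
force: [-0.1, -5.0, -5.7]
width: 0.0097
gripper_force: 12.0
```

>>> play_rows --pt "0 0 0" --pt "0 0 0" --pt "0 0 0" --pt "0 0 0" --twist '[0, 0, 0, 0]' --fingers 0.17

```text
t: 10.45
eef_pos: [0.6492, 0.2529, 0.2042]
ee_rot: [-3.141, 0.0, -1.55]
force: [-0.4, -0.7, -0.3]
width: 0.0152
gripper_force: 0.0
```

>>> play_rows --pt "0 0 -0.3" --pt "0 0 -0.4" --pt "0 0 -0.6" --pt "0 0 -0.8" --pt "0 0 -1" --pt "0 0 -1" --pt "0 0 0" --twist '[0, 0, 0, 0, 0, 0, 0]'

```text
t: 11.32
eef_pos: [0.6501, 0.2529, 0.3103]
ee_rot: [-3.137, 0.003, -1.55]
force: [-1.1, 0.6, -0.4]
width: 0.015
gripper_force: 0.0
```

```bash
cat > m2.py <<'E'
from h import *
import json
P=json.load(open('poses.json'));p=P['case']
S=imaging.grab_frame('side');T=imaging.grab_frame('top')
s=arm.get_state();print(s['t'],s['eef_pos'].round(4),s['ee_rot'].round(3),s['force'].round(1),s['width'])
for n in('cart_red','cart_blue','cart_yellow','lid'):
  for f,c in((S,'side'),(T,'top')):
    d=models.silhouettes(n,c)
    for e in d[:4]:
        m=e['pixels'];ys,xs=np.nonzero(m)
        print(n,c,round(e['confidence'],2),np.round(e['extent'],1),m.sum())
print('predicted cart_red top centre',proj(S,place(p,[0,.033,.061])),proj(T,place(p,[0,.033,.061])),place(p,[0,.033,.061]))
cv2.imwrite('pics/T2.png',T['pixels'][:,:,::-1])
im=T['pixels'][165:265,160:300,::-1];cv2.imwrite('pics/a3.png',cv2.resize(im,None,fx=5.7,fy=5.7,interpolation=3))
E
python3 m2.py
```

```text
11.425 [0.649  0.2526 0.307 ] [-3.141e+00  1.000e-03 -1.550e+00] [ 0.2 -0.6 -0.5] 0.014721319295207225
cart_red side 0.65 [234.5 182.   20.6  12. ] 197
cart_red top 0.65 [213.9 205.3   6.4  18.3] 109
cart_blue side 0.74 [234.9 169.2  19.7  13. ] 185
cart_blue top 0.51 [195.  205.9  12.2  15. ] 134
cart_yellow side 0.45 [230.8 202.5  18.3   8.6] 206
cart_yellow top 0.59 [251.1 208.1   7.1  18.1] 166
lid side 0.88 [268.5 164.4  20.4  93.6] 879
lid side 0.23 [239.8 173.8  76.5 105.5] 3509
lid top 0.74 [220.  170.6  94.2  23.7] 1411
lid top 0.56 [352.2 192.4  18.6  19.3] 165
predicted cart_red top centre [[234.347707   175.85734721]] [[211.96210754 205.73414994]] [[0.5146981 0.2790182 0.061    ]]
```

View pics/a3.png

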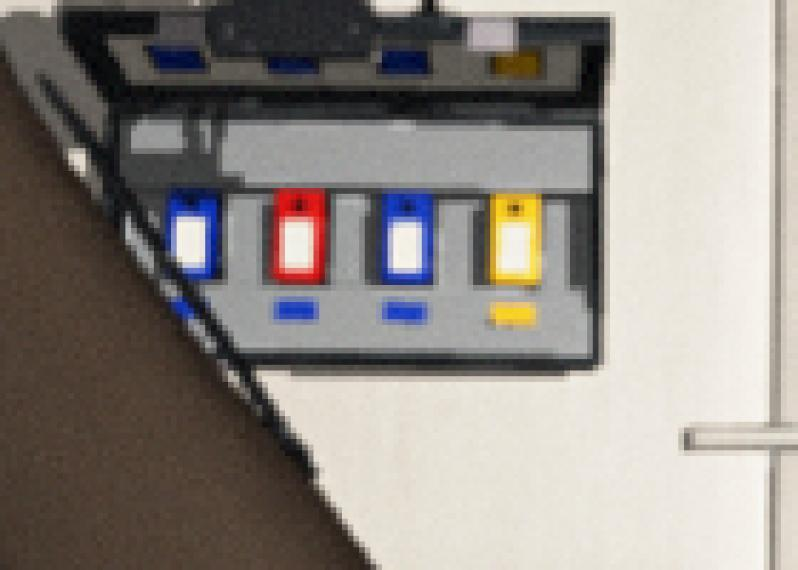

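The top view agrees with the fit: the red cap centre is at px (212.3,206.2) against a predicted (212.0,205.7), and the side view agrees too. The lid stands open on its own. Next is the move over the red cartridge, with the turn.

>>> play_rows --pt "-0.2 0.9 0" --pt "-0.2 0.9 0" --pt "-0.2 0.9 0" --pt "-0.2 0.9 0" --pt "-0.2 0.9 0" --pt "-0.15 0.9 0" --pt "0 0 0" --pt "0 0 0" --twist '[0, 0, 0, 0, 0, 0, -1, -1]' --fingers 0.5

```text
t: 12.82
eef_pos: [0.5132, 0.2786, 0.3066]
ee_rot: [-3.141, 0.0, -1.245]
force: [0.2, 0.1, -0.1]
width: 0.0438
gripper_force: 0.0
```

>>> play_rows --pt "0 0 0" --pt "0 0 0" --pt "0 0 0" --pt "0 0 0" --pt "0 0 0" --pt "0 0 0" --pt "0 0 0" --pt "0 0 0" --twist '[-1, -1, -1, -1, -1, -1, -1, -1]'

```text
t: 13.82
eef_pos: [0.5135, 0.2785, 0.3063]
ee_rot: [3.142, 0.0, -0.045]
force: [0.4, -0.2, 0.9]
width: 0.0439
gripper_force: 0.0
```

>>> play_rows --pt "0 0 0.3" --pt "0 0 0.5" --pt "0 0 0.7" --pt "0 0 0.7" --pt "0 0 0.5" --pt "0 0 0" --twist '[-0.45, 0, 0, 0, 0, 0]'

```text
t: 14.58
eef_pos: [0.513, 0.2781, 0.2374]
ee_rot: [3.14, 0.002, 0.017]
force: [0.5, -0.2, -0.2]
width: 0.0441
gripper_force: 0.0
```

```bash
python3 - <<'E'
from h import *
import json
S=imaging.grab_frame('side');T=imaging.grab_frame('top')
s=arm.get_state();print(s['t'],s['eef_pos'].round(4),s['ee_rot'].round(3),s['q'].round(2),s['width'])
# joint fit of caps: top view centres red, blue2, yellow; side view centres from image a2
ks=[[0,.033],[0,-.033],[0,-.099]]
top=np.array([[300.5,237],[408,237],[515.5,241]])/5.7+[159.6,164.6]
g=np.load('pics/a2.npy');cen=[]
from scipy import ndimage as nd
hsv=cv2.cvtColor(g,cv2.COLOR_RGB2HSV)
def onz(f,px,z): return least_squares(lambda a:(proj(f,[a[0],a[1],z])-px).ravel(),[.5,.2]).x
for k,px in zip(ks,top): print('top@.061',onz(T,px,.061).round(4),place(json.load(open('poses.json'))['case'],[*k,.061])[0].round(4))
m=((hsv[...,0]<6)|(hsv[...,0]>174))&(hsv[...,1]>130)&(hsv[...,2]>90);m[:160]=0;m[200:]=0;m[:,:215]=0;m[:,260:]=0
ys,xs=np.nonzero(m);print('red cap side',xs.min(),xs.max(),ys.min(),ys.max())
P=json.load(open('poses.json'))['case']
c=proj(S,place(P,[[-.028,.048,.061],[.028,.048,.061],[.028,.018,.061],[-.028,.018,.061]]));print(c.round(1))
print('units to grasp',toolmove(np.array([.514,.2785,.045])-s['eef_pos']),'yaw err',.017-s['ee_rot'][2])
E
python3 look.py a4 side 180 110 130 98
```

```text
14.675 [0.5137 0.2786 0.2391] [ 3.142 -0.     0.017] [ 0.83  0.22 -0.2   0.   -1.15  0.76] 0.04412731526478526
top@.061 [0.5132 0.2777] [0.5147 0.279  0.061 ]
top@.061 [0.5152 0.2124] [0.5158 0.213  0.061 ]
top@.061 [0.5148 0.147 ] [0.517 0.147 0.061]
red cap side 226 243 174 184
[[226.1 173.4]
 [243.2 173.4]
 [242.8 178.3]
 [225.3 178.4]]
units to grasp [7.05975058e-03 4.40862178e-03 7.76252540e+00] yaw err -9.829223925796049e-05
14.725 [0.5139 0.2787 0.2394] [-3.141e+00 -1.000e-03  1.700e-02] [ 0.83  0.21 -0.2   0.   -1.15  0.76] [ 0.8  0.1 -0. ] 0.043809465284083395 k 6.122448979591836
tcp px [[231.04002989 124.84377064]] tip [[231.38741491 130.70801368]]
```

View pics/a4.png

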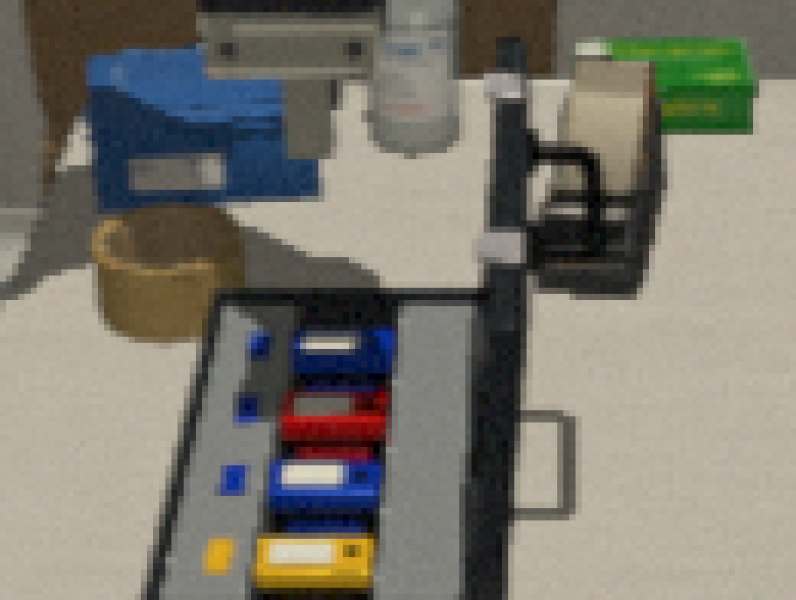

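The lid stands open, and the red cap (px 226-243, from row 174) matches the prediction. The fingers are centred over it, so I'm descending.

>>> play_rows --pt "0 0 0.7" --pt "0 0 0.9" --pt "0 0 0.9" --pt "0 0 0.9" --pt "0 0 0.9" --pt "0 0 0.6" --pt "0 0 0.3" --pt "0 0 0" --twist '[0, 0, 0, 0, 0, 0, 0, 0]'

```text
t: 15.72
eef_pos: [0.5136, 0.2786, 0.1089]
ee_rot: [3.141, -0.0, 0.017]
force: [-0.0, 0.4, 0.5]
width: 0.0436
gripper_force: 0.0
```

>>> play_rows --pt "0 0 0.4" --pt "0 0 0.5" --pt "0 0 0.5" --pt "0 0 0.5" --pt "0 0 0.4" --pt "0 0 0.25" --pt "0 0 0" --twist '[0, 0, 0, 0, 0, 0, 0]'

```text
t: 16.6
eef_pos: [0.5134, 0.2783, 0.0445]
ee_rot: [3.141, 0.001, 0.017]
force: [-1.1, -0.3, 0.4]
width: 0.0439
gripper_force: 0.0
```

>>> play_rows --pt "0 0 0" --pt "0 0 0" --pt "0 0 0" --pt "0 0 0" --pt "0 0 0" --twist '[0, 0, 0, 0, 0]' --fingers 0.2 --newtons 15

```text
t: 17.23
eef_pos: [0.5138, 0.2787, 0.0455]
ee_rot: [-3.141, -0.001, 0.017]
force: [-0.1, 0.3, 5.3]
width: 0.0298
gripper_force: 15.0
```

>>> play_rows --pt "0 0 -0.2" --pt "0 0 -0.4" --pt "0 0 -0.7" --pt "0 0 -0.9" --pt "0 0 -0.9" --pt "0 0 -0.9" --pt "0 0 -0.7" --pt "0 0 -0.3" --twist '[0, 0, 0, 0, 0, 0, 0, 0]'

```text
t: 18.23
eef_pos: [0.5137, 0.2787, 0.1715]
ee_rot: [-3.14, -0.001, 0.017]
force: [-0.1, -0.0, -1.2]
width: 0.03
gripper_force: 15.0
```

>>> play_rows --pt "0.1 0.4 0" --pt "0.1 0.7 0" --pt "0.1 0.9 0" --pt "0.1 0.9 0" --pt "0.1 0.9 0" --pt "0.1 0.9 0" --pt "0.1 0.9 0" --pt "0.1 0.9 0" --twist '[0, 0, 0, 0, 0, 0, 0, 0]'

```text
t: 19.23
eef_pos: [0.5364, 0.1147, 0.1701]
ee_rot: [-3.142, -0.0, 0.017]
force: [0.2, -0.7, -1.9]
width: 0.0299
gripper_force: 15.0
```

>>> play_rows --pt "0.1 0.9 0" --pt "0.1 0.9 0" --pt "0.1 0.9 0" --pt "0.1 0.6 0" --pt "0.07 0.37 0" --pt "0 0 0" --pt "0 0 0" --twist '[0, 0, 0, 0, 0, 0, 0]'

```text
t: 20.1
eef_pos: [0.5497, 0.0252, 0.1701]
ee_rot: [-3.141, -0.0, 0.017]
force: [-0.3, -0.0, -0.8]
width: 0.0296
gripper_force: 15.0
```

```bash
python3 m2.py | grep -v blue; python3 look.py a5 side 180 110 160 120
```

```text
20.2 [0.5496 0.0254 0.1701] [-3.142 -0.     0.018] [ 0.  -0.1 -1.4] 0.029920947103284808
cart_red top 0.27 [348.6 205.9  30.1  53.4] 273
cart_yellow side 0.59 [223.6 203.3   4.9   8. ] 44
lid side 0.85 [267.6 165.2  20.4  90.9] 631
lid top 0.62 [204.6 171.3  64.5  23.4] 910
predicted cart_red top centre [[234.347707   175.85734721]] [[211.96210754 205.73414994]] [[0.5146981 0.2790182 0.061    ]]
20.65 [0.5496 0.0249 0.1701] [3.142 0.    0.017] [ 0.4   0.22 -0.37  0.   -0.98  1.19] [-0.6 -0.9 -1.6] 0.029867438009926462 k 5.0
tcp px [[237.34968231 193.11356933]] tip [[237.69762627 199.29711084]]
```

View pics/a5.png

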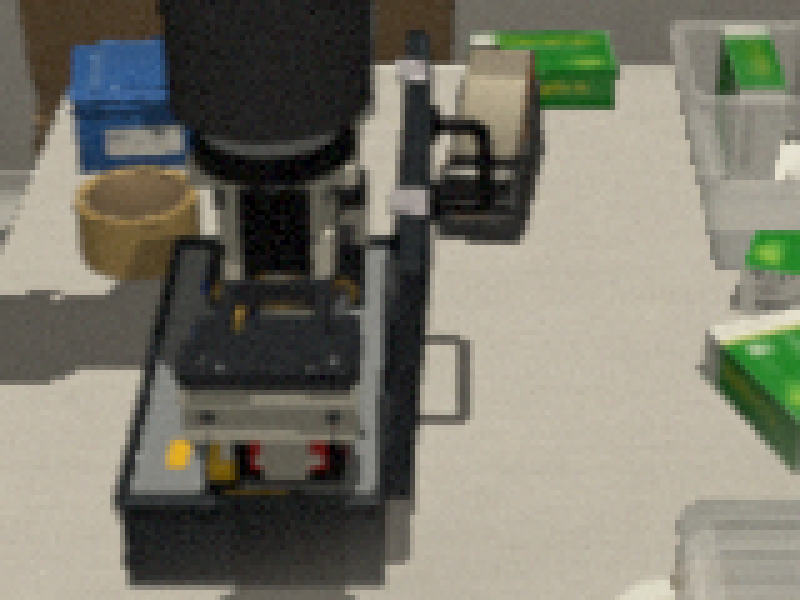

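The red cartridge hangs in the grip at crop (288,460), centred on the TCP column. Now lowering it to the bench.

>>> play_rows --pt "0 0 0.5" --pt "0 0 0.8" --pt "0 0 0.9" --pt "0 0 0.9" --pt "0 0 0.8" --pt "0 0 0.5" --pt "0 0 0.3" --pt "0 0 0.1" --twist '[0, 0, 0, 0, 0, 0, 0, 0]'

```text
t: 21.65
eef_pos: [0.5497, 0.0248, 0.0498]
ee_rot: [3.141, 0.0, 0.017]
force: [-0.1, -1.1, -1.6]
width: 0.0298
gripper_force: 15.0
```

>>> play_rows --pt "0 0 0.1" --pt "0 0 0.1" --pt "0 0 0.1" --pt "0 0 0.1" --pt "0 0 0.1" --pt "0 0 0" --pt "0 0 0" --twist '[0, 0, 0, 0, 0, 0, 0]'

```text
t: 22.52
eef_pos: [0.5497, 0.0248, 0.0376]
ee_rot: [3.142, -0.0, 0.017]
force: [0.4, 0.2, -1.9]
width: 0.03
gripper_force: 15.0
```

>>> play_rows --pt "0 0 0.04" --pt "0 0 0.04" --pt "0 0 0" --pt "0 0 0" --twist '[0, 0, 0, 0]'

```text
t: 23.02
eef_pos: [0.5498, 0.0249, 0.0365]
ee_rot: [-3.142, -0.001, 0.018]
force: [-3.5, 0.9, 9.3]
width: 0.0299
gripper_force: 15.0
```

>>> play_rows --pt "0 0 0" --pt "0 0 0" --pt "0 0 0" --pt "0 0 0" --pt "0 0 0" --twist '[0, 0, 0, 0, 0]' --fingers 0.6

```text
t: 23.65
eef_pos: [0.5496, 0.0248, 0.0355]
ee_rot: [3.142, 0.0, 0.017]
force: [0.1, 0.1, 0.2]
width: 0.0524
gripper_force: 0.0
```

>>> play_rows --pt "0 0 -0.3" --pt "0 0 -0.6" --pt "0 0 -0.9" --pt "0 0 -0.9" --pt "0 0 -0.9" --pt "0 0 -0.4" --pt "0 0 0" --pt "0 0 0" --twist '[0, 0, 0, 0, 0, 0, 1, 1]' --fingers 0.9

```text
t: 24.65
eef_pos: [0.549, 0.0249, 0.1357]
ee_rot: [-3.142, 0.001, -0.288]
force: [-3.0, 1.5, -0.4]
width: 0.079
gripper_force: 0.0
```

>>> play_rows --pt "0 0 0" --pt "0 0 0" --pt "0 0 0" --pt "0 0 0" --pt "0 0 0" --pt "0 0 0" --pt "0 0 0" --pt "0 0 0" --twist '[1, 1, 1, 1, 1, 1, 1, 1]'

```text
t: 25.65
eef_pos: [0.5494, 0.0248, 0.1356]
ee_rot: [3.141, 0.0, -1.488]
force: [0.6, 0.5, -0.5]
width: 0.0788
gripper_force: 0.0
```

>>> play_rows --pt "0 0 0" --pt "0 0 0" --pt "0 0 0" --twist '[0.47, 0, 0]'

```text
t: 26.02
eef_pos: [0.5496, 0.0248, 0.1356]
ee_rot: [3.142, -0.0, -1.552]
force: [-1.0, 0.4, 0.0]
width: 0.079
gripper_force: 0.0
```

```bash
python3 look.py a6 side 170 130 140 105;python3 -c "
from h import *
S=imaging.grab_frame('side')
print(proj(S,[[.522,.01,.052],[.578,.01,.052],[.522,.04,.052],[.522,.01,0],[.578,.01,0]]).round(1))"
```

```text
26.075 [0.5496 0.0248 0.1356] [ 3.142 -0.    -1.552] [ 0.4   0.25 -0.41 -0.   -0.9  -0.38] [1.2 0.5 0.5] 0.07885447389808638 k 5.714285714285714
tcp px [[237.94767451 204.25396175]] tip [[238.28278864 210.18627357]]
[[228.6 232.9]
 [249.7 233.1]
 [229.7 225.6]
 [229.7 247.4]
 [250.2 247.7]]
```

View pics/a6.png

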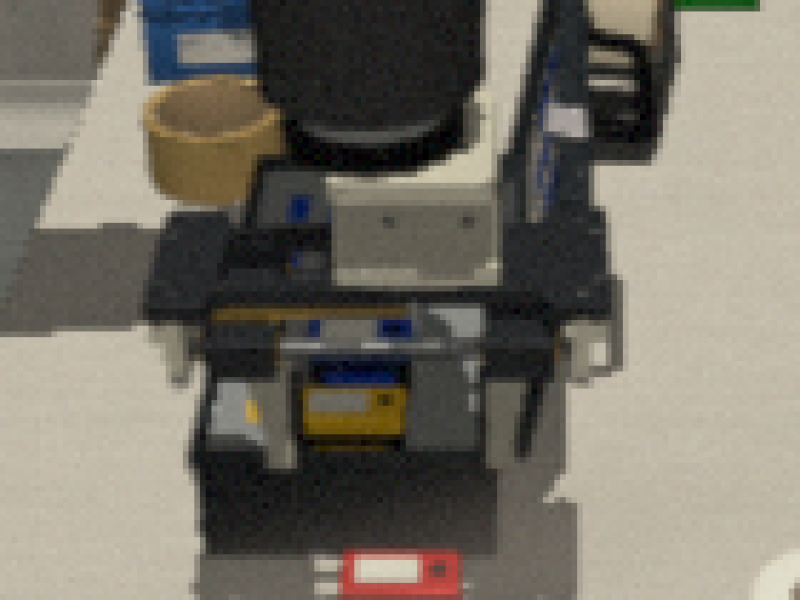

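The red cartridge stands on the bench (cap at crop 343-462, row 550 on), about 2 mm further in x than the TCP. I'll grip it by its ends.

>>> play_rows --pt "0 -0.1 0.4" --pt "0 0 0.8" --pt "0 0 0.9" --pt "0 0 0.9" --pt "0 0 0.6" --pt "0 0 0.35" --pt "0 0 0" --twist '[0, 0, 0, 0, 0, 0, 0]'

```text
t: 27.0
eef_pos: [0.552, 0.0248, 0.0364]
ee_rot: [3.141, -0.0, -1.553]
force: [0.6, -0.3, -0.3]
width: 0.0789
gripper_force: 0.0
```

>>> play_rows --pt "0 0 0" --pt "0 0 0" --pt "0 0 0" --pt "0 0 0" --pt "0 0 0" --twist '[0, 0, 0, 0, 0]' --fingers 0.5 --newtons 15

```text
t: 27.62
eef_pos: [0.5521, 0.0249, 0.0373]
ee_rot: [-3.141, 0.0, -1.553]
force: [-1.9, -0.2, 5.5]
width: 0.0557
gripper_force: 15.0
```

>>> play_rows --pt "0 0 -0.2" --pt "0 0 -0.4" --pt "0 0 -0.7" --pt "0 0 -0.9" --pt "0 0 -0.9" --pt "0 0 -0.9" --pt "0 0 -0.6" --pt "0 0 -0.2" --twist '[0, 0, 0, 0, 0, 0, 0, 0]'

```text
t: 28.62
eef_pos: [0.5524, 0.025, 0.1578]
ee_rot: [-3.14, 0.001, -1.553]
force: [0.3, -0.4, -2.0]
width: 0.0561
gripper_force: 15.0
```

>>> play_rows --pt "0.4 0.05 0" --pt "0.7 0.05 0" --pt "0.9 0.08 0" --pt "0.9 0.1 0" --pt "0.9 0.1 0" --pt "0.9 0.1 0" --pt "0.9 0.1 0" --pt "0.9 0.1 0" --twist '[0, 0, 0, 0, 0, 0, 0, 0]'

```text
t: 29.62
eef_pos: [0.537, -0.1398, 0.1559]
ee_rot: [3.14, -0.0, -1.554]
force: [0.2, 0.0, -1.8]
width: 0.0558
gripper_force: 15.0
```

>>> play_rows --pt "0.9 0.1 0" --pt "0.9 0.1 0" --pt "0.9 0 0" --pt "0.9 0 0" --pt "0.7 0 0" --pt "0.35 0 0" --pt "0 0 0" --pt "0 0 0" --twist '[0, 0, 0, 0.6, 0.6, 0.6, 0.6, 0]'

```text
t: 30.62
eef_pos: [0.5308, -0.255, 0.1559]
ee_rot: [3.14, -0.0, -1.914]
force: [0.7, -0.1, -1.0]
width: 0.0561
gripper_force: 15.0
```

```bash
python3 look.py a7 side 180 210 140 105
python3 - <<'E'
from h import *
import json
s=arm.get_state();q=json.load(open('poses.json'))['rack']
print('to lane',toolmove(place(q,[0,-.027,.0437])[0]-s['eef_pos']),'twist',-(q[2]-np.pi/2-s['ee_rot'][2])/.15)
# refine rack with wall-top points checked in both views
T=imaging.grab_frame('top');S=imaging.grab_frame('side')
for f in(S,T): print(proj(f,place(q,[[.065,-.005,.076],[.065,-.049,.076],[-.065,-.005,.076],[-.065,-.049,.076]])).round(1).tolist())
im=cv2.imread('pics/top0.png')[170:240,320:385];cv2.imwrite('pics/a8.png',cv2.resize(im,None,fx=8,fy=8,interpolation=3))
E
```

```text
30.675 [ 0.531  -0.2548  0.1561] [ 3.14  -0.    -1.912] [-0.12  0.29 -0.3  -0.   -0.98 -0.23] [ 1.5  0.1 -1.5] 0.05585293319928217 k 5.714285714285714
tcp px [[216.46807078 282.66975428]] tip [[217.25264421 289.3371349 ]]
to lane [-0.06496446 -0.1489414   4.49420776] twist 0.0013434733384709574
[[255.2, 310.5], [246.8, 327.9], [198.7, 292.4], [188.3, 308.1]]
[[365.5, 184.5], [377.1, 189.0], [353.8, 219.0], [365.6, 223.5]]
```

View pics/a7.png

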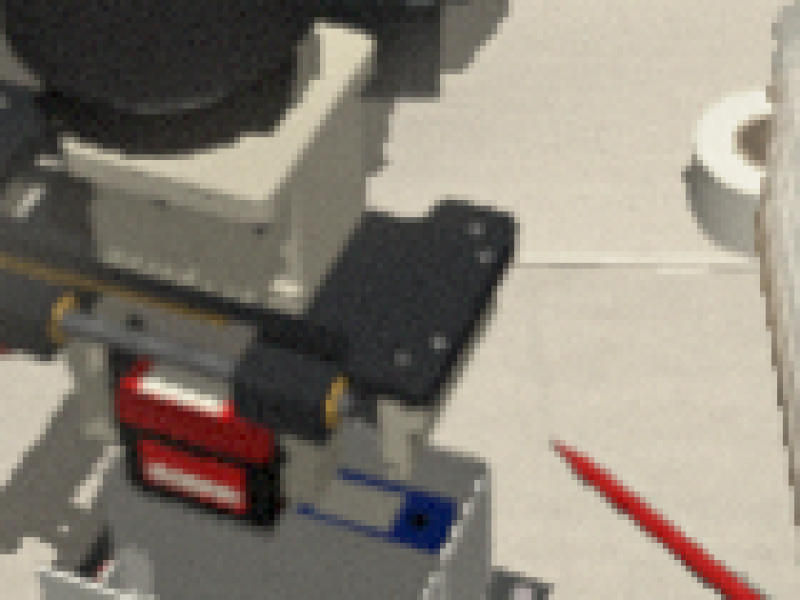

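View pics/a8.png

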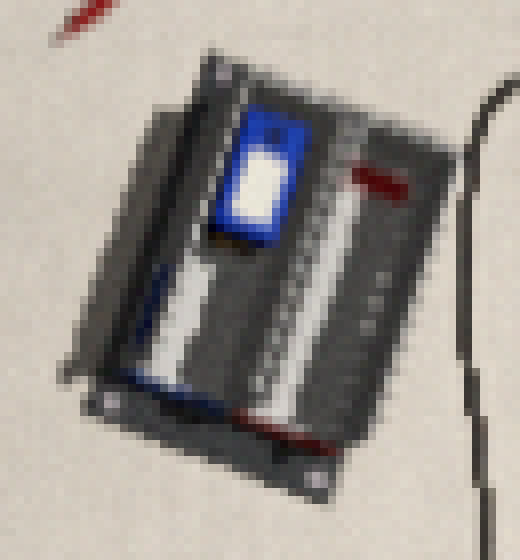

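The red cartridge is upright and aligned over the near (red) lane, with the spare still in the blue lane. The predicted lane walls agree with the picture within about 1 px. Lowering now.

>>> play_rows --pt "-0.06 -0.15 0.3" --pt "0 0 0.6" --pt "0 0 0.6" --pt "0 0 0.5" --pt "0 0 0.4" --pt "0 0 0" --twist '[0, 0, 0, 0, 0, 0]'

```text
t: 31.52
eef_pos: [0.5354, -0.2538, 0.0957]
ee_rot: [3.14, -0.0, -1.913]
force: [0.4, -0.5, -1.7]
width: 0.0561
gripper_force: 15.0
```

>>> play_rows --pt "0 0 0.3" --pt "0 0 0.3" --pt "0 0 0.3" --pt "0 0 0.3" --pt "0 0 0.3" --pt "0 0 0.3" --pt "0 0 0" --pt "0 0 0" --twist '[0, 0, 0, 0, 0, 0, 0, 0]'

```text
t: 32.52
eef_pos: [0.5361, -0.2539, 0.0519]
ee_rot: [-3.141, -0.0, -1.913]
force: [0.3, -0.6, -1.0]
width: 0.0559
gripper_force: 15.0
```

No wall contact, and the underside is now about 7 mm above the lane floor.

>>> play_rows --pt "0 0 0.1" --pt "0 0 0.1" --pt "0 0 0.08" --pt "0 0 0.04" --pt "0 0 0" --pt "0 0 0" --twist '[0, 0, 0, 0, 0, 0]'

```text
t: 33.28
eef_pos: [0.5359, -0.2539, 0.0453]
ee_rot: [-3.141, -0.0, -1.913]
force: [-3.7, 2.9, 12.6]
width: 0.0559
gripper_force: 15.0
```

Floor contact felt at the expected height. Releasing.

>>> play_rows --pt "0 0 0" --pt "0 0 0" --pt "0 0 0" --pt "0 0 0" --twist '[0, 0, 0, 0]' --fingers 0.75

```text
t: 33.78
eef_pos: [0.5359, -0.2539, 0.0436]
ee_rot: [3.141, -0.0, -1.913]
force: [0.5, 0.8, -0.2]
width: 0.0652
gripper_force: 0.0
```

>>> play_rows --pt "0 0 -0.2" --pt "0 0 -0.4" --pt "0 0 -0.6" --pt "0 0 -0.9" --pt "0 0 -1" --pt "0 0 -1" --pt "0 0 -1" --pt "0 0 -1" --twist '[0, 0, 0, 0, 0, 0, 0, 0]'

```text
t: 34.78
eef_pos: [0.5359, -0.2539, 0.1986]
ee_rot: [-3.14, 0.0, -1.913]
force: [0.1, 0.6, -0.5]
width: 0.0662
gripper_force: 0.0
```

>>> play_rows --pt "-1 0 -0.5" --pt "-1 0 -0.5" --pt "-1 0 0" --pt "-1 0 0" --pt "-1 0 0" --pt "-1 0 0" --pt "0 0 0" --pt "0 0 0" --twist '[0, 0, 0, 0, 0, 0, 0, 0]'

```text
t: 35.78
eef_pos: [0.5861, -0.1128, 0.222]
ee_rot: [-3.141, 0.0, -1.913]
force: [-0.6, -0.7, -0.0]
width: 0.0656
gripper_force: 0.0
```

```bash
python3 look.py a9 side 170 110 230 172
python3 - <<'E'
from h import *
import json
q=json.load(open('poses.json'))['rack']
a=arm.get_state();b=imaging.grab_frame('side');T=imaging.grab_frame('top')
w=[[-.028,-.042,.06],[.028,-.042,.06],[.028,-.012,.06],[-.028,-.012,.06]]
print(proj(b,place(q,w)).round(1).tolist(),proj(T,place(q,w)).round(1).tolist())
A=np.load('pics/a9.npy')[280:345,180:270,::-1];B=T['pixels'][165:245,310:390,::-1]
k=7
A=cv2.resize(A,(460,332),interpolation=3);B=cv2.resize(B,(332,332),interpolation=3);cv2.imwrite('pics/a10.png',np.hstack([A,B]))
for n in('cart_red','lid'):
  for c in('side','top'): print(n,c,[(np.round(d['extent'],1).tolist(),round(d['confidence'],2)) for d in models.boxes_of(n,c)[:2]])
E
```

```text
35.825 [ 0.5861 -0.1131  0.2219] [-3.141  0.    -1.914] [ 0.14  0.25 -0.2   0.   -1.12 -0.48] [ 0.2 -0.9 -0.2] 0.06618521518235784 k 3.4782608695652173
tcp px [[248.27087668 210.37320904]] tip [[248.53500656 217.44033691]]
[[206.7, 315.8], [231.4, 324.2], [237.5, 312.7], [213.3, 304.8]] [[365.8, 213.4], [370.7, 198.7], [362.8, 195.6], [357.8, 210.3]]
cart_red side [([226.1, 316.9, 30.1, 16.5], 0.55)]
cart_red top [([365.6, 203.3, 9.5, 18.8], 0.72)]
lid side [([270.4, 165.3, 24.9, 84.1], 0.66)]
lid top []
```

View pics/a10.png

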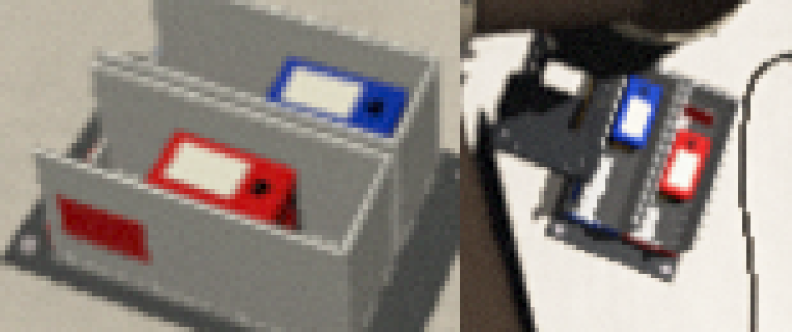

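The red cartridge stands upright and lengthwise in the red lane (crop 150-295, 130-225), and the spare is untouched. The networks see the lid still upright (px 270,165). Handing in.

```bash
python3 -c "
from station import arm
print(arm.job_done())"
```

```text
the job is handed in; nothing more can be done
None
```

I handed the job in at about 36 s: the lid stands open and the red cartridge is upright, lengthwise and released in the red lane; the hand-in call gave no verdict.

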